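# Gauge the length of a cut glass tube

### The job

Check the cut length of the amber glass tube on the length gauge: with a fingertip push across the top of the lying tube so that it rolls, not slides, away from the near rim and onto the board's long marked line. Then push the sliding cursor along its rail until the tube is nipped, square on the line, between the stop block and the cursor's jaw with no gap at either end, and leave it there for reading. Touch the glass only from above and without bearing down hard on it, never pick it up, and leave the things standing round the board where they are.

Things in the scene. Friction and masses are not known exactly. Their poses are not given: they have to be found in the camera images.
- board: Length-gauge board: fixed grey plate, 158 mm (its x) by 380 mm (its y); its bed (upper face), lined with thin firm rubber, is 15 mm above the worktop. Origin on the worktop under the marked line, midway along it. Board x points away from the robot, across the line (the rolling direction); y points left along the line. The guide rail runs along x = 62 mm.
- line_mid (a point): Point on the bed, 15 mm above the worktop, on the marked line midway along the board. The line is thin and black, parallel to board y at board x = 0, and runs from the stop block nearly to the right edge. The rule of short ticks between it and the rail is not the line.
- near_rim (a point): Middle of the top of the aluminium rim along the board's near side, 8 mm thick, 13 mm high above the bed; its inner face is 56 mm from the line. The tube starts lying just inside it, its axis 32 to 41 mm from the line: no room for a finger behind it, but its top stands free, 13 mm above the rim.
- tube: Cut amber glass tube, 26 mm outside diameter, 180 mm long, 70 to 110 g; its small paper label faces up at the start. Origin at its middle on its axis, 28 mm above the worktop (top: 41 mm); its y axis runs along it to its left end. A fingertip pressing its top lightly (a few N) and moving across rolls it half as far as the finger goes, 2.5 to 3.2 rad in all; it stays where it is left.
- tube_left_end (a point): Centre of the tube's left end face (board +y side).
- tube_right_end (a point): Centre of the tube's right end face (board -y side).
- stop_face (a point): Centre of the flat 20 x 20 mm face of the dark steel anvil on the fixed stop block at the board's left end: on the line, at the height of the tube's axis, board y = +150 mm, looking right (board -y). The tube's left end goes against it. Axes as the board's.
- cursor (a joint): Position of the sliding cursor along the rail, m: 0 is fully open (right end); grows as it moves left (board +y) to the stop block. About 1.2 N of friction; it stays where it is left. At 0 the jaw face is 275 mm from the stop face; with the 180 mm tube nipped it reads 0.095. Starts between 0 and 0.04.
- jaw_face (a point): Centre of the flat 20 x 20 mm face of the dark steel jaw on the cursor's arm: on the line, at the height of the tube's axis, looking left (board +y) at the tube's right end. Arm and jaw reach from the rail to 12 mm on the near side of the line, so they pass clear of the tube while that lies by the rim; they are up to 38 mm above the worktop. Axes as the board's.
- thumb_plate (a point): Centre of the back (right) face of the upright aluminium thumb plate on the cursor's carriage; push it left here. 30 mm wide (board x), 8 mm thick, from 33 to 59 mm above the worktop; this point is 44 mm above it, over the rail (top at 25 mm, clamp at its right end 30 mm), 45 mm right of the jaw face. The carriage below ends flush with it; the space behind is free.
- beaker: Glass beaker, 53 mm across, 70 mm tall, standing left of the board; origin at the centre of its underside. Leave it alone.
- amber_bottle: Brown bottle with black cap, 56 mm across, 112 mm tall, standing left of the board, farther from the robot; origin at the centre of its underside. Leave it alone.
- petri_dish: Flat round dish, 60 mm across, 16 mm high, left of the board, nearer the robot; origin at the centre of its underside. Leave it alone.

How it is judged:
By the outcome, as a careful person would: the job done as asked, in the order asked, and still so for the second after the job is handed in, with the robot touching nothing.
It also fails if it takes over 51 s, if anything falls off the work surface, if the arm or the gripper's body presses on something with over 40 N, if the wrist force passes 120 N, or if a joint passes its speed limit or range.

### The arm

A 6-joint arm with a two-finger parallel gripper is mounted at the origin on a cart in front of the work surface, level with it; the furniture and walls round the work are solid. World frame = base frame: x ahead of the robot, y to its left, z up, the work surface at z = 0. Lengths are in m, angles in rad, forces in N, time in s.
With the tool pointing down it reaches from about 0.425 to 0.95 m from the base axis. Payload 14.7 kg.
Tool frame: the origin (TCP) lies midway between the tips of the shut fingers; the grasp point (between the pads) lies behind it (manip.hold_point_z is the z of the grasp point in the tool frame, in m); z points along the fingers, y is the direction in which the jaws open and shut (so a half turn about z gives the same grasp; the last joint's range is limited). The gripper opens to 85 mm and grips with 20 to 120 N. Pads are 22 mm wide; open, the fingers measure 114 mm over their backs; the gripper's body (76 mm by 85 mm) begins 54 mm behind the grasp point. The pads swing forward as they close: fully open they stand 13 mm farther back than shut.
Start: joints at [1.271, 0.48, 1.596, -0, 1.065, -0.047], TCP at [0.163, 0.629, 0.231] pointing down, gripper open.
Joint ranges: [-2.75, 2.75], [-0.82, 2.05], [0.23, 2.67], [-1.56, 4.7], [0.09, 2.69], [-2.92, 2.92]. Speed limits (rad/s): [1.89, 1.89, 2.39, 3.01, 3.01, 3.01].

### API

Orientations are given as [roll, pitch, yaw] about the fixed x, y, z axes, in that order (R = Rz(yaw) Ry(pitch) Rx(roll)).
In Python, from workcell import manip, imaging, ticket, search_frame, place_of gives the robot as it stands.
- The arm moves only by the tool servo_tool, never from a script. Its argument "motion" is one flat list of numbers, 4 for each row, row after row: the shift along the world's x, y, z in m, then the turn about the world's z in rad. In form: [x, y, z, turn, x, y, z, turn, ...]. A call has 1 to 5 rows; each row shifts and turns the pose as measured when the row begins; what a row does not reach is not made up. A row lasts 1/10 s, in which the tool goes at most 50 mm and 8.59 degrees, less where a joint would pass 70% of its speed; a pose out of reach is approached as far as the arm can. A call with a gripper value outside its range is refused whole. "grip" is the opening, from -1 (shut) to 1 (fully open), so that 0 is half open, set as the call begins (left out, the last holds). The fingers move at their own pace and stop on an object; the grip force is fixed at half the most. Time passes only in rows, so rows that do not move let the fingers close. It gives the time, the measured TCP pose, the force and the opening at its end, in the units of the state.
- manip.read_state(): the state, without advancing time (a new reading comes with each control period).
- imaging.read_camera(name): name is "scene" or "top" or "wrist"; returns a dict with "color" (400x640x3 uint8, red, green, blue), "fx", "fy", "cx", "cy" (pixels), "R" (3x3) and "t" (3): a world point X has camera coordinates R X + t. Camera axes: x right, y down, z forward; pixel columns grow to the right and rows downward; lengths in m; the calibration is good to about 2 mm. A picture is of the moment at which its call begins. There is no depth.
- ticket.finish_job(): hands the job in, once; it reports no verdict.
Trained networks look in a picture, given as the dict that the camera call returned (one of the last four; its "shot" number tells which), for a name from the list of things; names that differ only in an ending like _2 or _b are one class to them, and where a whole thing is asked for, a point or a joint stands for the part that bears it (a point fixed in the world has none). Each returns a list of dicts, best first, with "conf" (0 to 1); they miss things now and then, are a little off and sometimes report something else, mostly with a low value. They report only what shows in the picture. A call takes as long as a camera call.
- search_frame(label, picture): "extent" ([centre column, centre row, width, height] in pixels, round what is visible of it).
- place_of(label, picture): "at" ([column, row] in pixels: a listed point, or the origin of a listed thing).
The state is a dict: "time": time; "joints": joint angles; "qd": joint speeds; "joint_torque": joint torques, N m; "eef_pos": TCP position; "eef_rot": TCP orientation; "force": force on the tool from outside, world axes, zero at the start; "torque": the same for the moment, N m; "opening": finger opening in m.
Only numpy, scipy, OpenCV 4.12 (cv2) and the standard library are available. Lean on these libraries where they do the work, as an engineer would, in place of code of your own. Each camera call takes 0.05 s, during which the arm holds its last target. There are 200 camera calls.

## Working session

There is one attempt and no reset: what is moved stays moved. The work goes in short steps, Python scripts to look and compute and a tool call to move; the robot and the scene stay as the last step left them, time stands still between calls to the robot, and variables do not carry over. Pictures are saved under pics/ and viewed, about 8 in all and at most 12, crops included, and the job is handed in when it is done.

Besides the shell and the picture viewer there is one more tool, called after "Call:" as name(argument=value, ...) on one line, values as JSON. servo_tool: Moves the arm, as the interface text tells. Its arguments: {"type":"object","properties":{"motion":{"type":"array","items":{"type":"number"}},"grip":{"type":"number"}},"required":["motion"]}

```bash
mkdir -p pics; cat > h.py <<'E'
import numpy as np, cv2
from workcell import manip, imaging, ticket, search_frame, place_of
def ray(p,px,z):
    R=np.array(p["R"]);t=np.array(p["t"]);C=-R.T@t
    d=R.T@np.array([(px[0]-p["cx"])/p["fx"],(px[1]-p["cy"])/p["fy"],1])
    return C+d*(z-C[2])/d[2]
def proj(p,X):
    c=np.array(p["R"])@np.array(X)+np.array(p["t"]);return [p["fx"]*c[0]/c[2]+p["cx"],p["fy"]*c[1]/c[2]+p["cy"]]
Z=dict(line_mid=.015,near_rim=.028,tube=.028,tube_left_end=.028,tube_right_end=.028,stop_face=.028,jaw_face=.028,thumb_plate=.044,board=0,beaker=0,amber_bottle=0,petri_dish=0)
def look(p,names=Z):
    for n in names:
        r=place_of(n,p)
        if r: print(n,np.round(r[0]["at"],1),round(r[0]["conf"],2),np.round(ray(p,r[0]["at"],Z[n])[:2],4))
        else: print(n,None)
def save(p,n): cv2.imwrite("pics/"+n,p["color"][:,:,::-1])
E
python3 - <<'E'
from h import *
s=manip.read_state();print(s, manip.hold_point_z)
for c in ("top","scene"):
    p=imaging.read_camera(c);save(p,c+"0.png");print(c);look(p)
E
```

```text
{'time': 0.0, 'joints': array([ 1.27140283e+00,  4.80864988e-01,  1.59686439e+00, -2.73249050e-06,
        1.06506563e+00, -4.66203190e-02]), 'qd': array([ 7.50098814e-05, -3.92125021e-04, -1.32930938e-03,  4.32899078e-04,
        1.51674132e-04,  6.86951466e-04]), 'joint_torque': array([-4.25817401e-03, -9.50638890e+01, -4.30181086e+01, -4.68893977e-04,
        1.24029291e-02, -4.02568048e-05]), 'eef_pos': array([0.16243424, 0.62896552, 0.2306544 ]), 'eef_rot': array([-3.14039150e+00, -5.36472051e-05,  2.88882077e+00]), 'force': array([ 0.44579753, -0.27011823,  0.80749178]), 'torque': array([-0.02032997,  0.04550451, -0.03248022]), 'opening': 0.08534007258188324} -0.0187
top
line_mid [355.8 209.1] 0.85 [ 0.4971 -0.0248]
near_rim [356.2 228.3] 0.63 [ 0.4458 -0.0253]
tube [344.8 221.9] 0.75 [0.4618 0.0042]
tube_left_end [309.2 219.9] 0.79 [0.4652 0.0962]
tube_right_end [378.  219.4] 0.83 [ 0.4699 -0.0813]
stop_face [298.3 204.8] 0.78 [0.504  0.1254]
jaw_face [396.8 206.7] 0.97 [ 0.5038 -0.1298]
thumb_plate [411.4 184.3] 0.98 [ 0.5605 -0.1649]
board [351.1 210.4] 0.64 [ 0.4952 -0.0135]
beaker [260.6 211.7] 0.6 [0.4872 0.2263]
amber_bottle [256.5 183.4] 0.7 [0.5631 0.24  ]
petri_dish [259.9 237.2] 0.71 [0.4196 0.2258]
scene
line_mid [342.1 240. ] 0.6 [ 0.5032 -0.0228]
near_rim [317.5 246.7] 0.84 [ 0.4403 -0.0209]
tube [321.3 232.4] 0.56 [0.4702 0.0115]
tube_left_end [299.7 212.5] 0.74 [0.4625 0.0946]
tube_right_end [343.8 259.3] 0.7 [ 0.4678 -0.0817]
stop_face [304.9 199.7] 0.94 [0.4958 0.1272]
jaw_face [370.3 265. ] 0.68 [ 0.5051 -0.1244]
thumb_plate [404.4 261.5] 0.82 [ 0.56   -0.1651]
board [341.4 245.7] 0.78 [ 0.5002 -0.0248]
beaker [281.3 187.7] 0.56 [0.4839 0.2295]
amber_bottle [302.2 175. ] 0.69 [0.5558 0.2458]
petri_dish [256.9 198.2] 0.72 [0.4126 0.2266]
```

```bash
python3 - <<'E'
import cv2
a=cv2.imread("pics/top0.png")[160:260,230:440]
b=cv2.imread("pics/scene0.png")[140:300,230:440]
cv2.imwrite("pics/a.png",cv2.resize(a,None,fx=3.8,fy=3.8,interpolation=2)); cv2.imwrite("pics/b.png",cv2.resize(b,None,fx=3.6,fy=3.6,interpolation=2))
E
```

```text
(no output)
```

View pics/a.png

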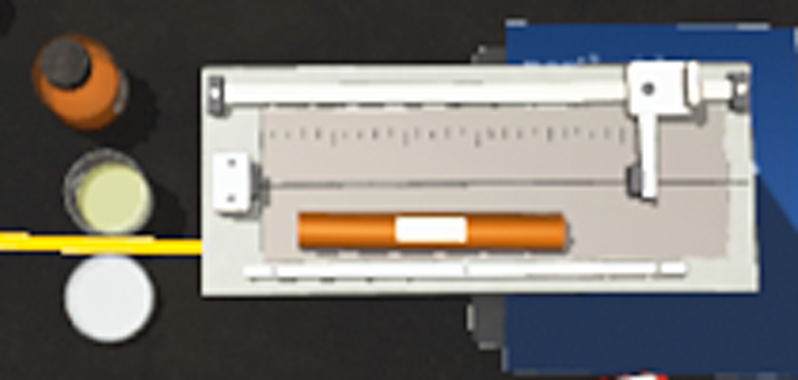

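Call:
servo_tool(motion=[0.03, -0.04, 0, 0.05, 0.03, -0.04, 0, 0.05, 0.03, -0.04, 0, 0.05, 0.03, -0.04, 0, 0.05, 0.03, -0.04, 0, 0.05], grip=-1)

```text
time: 1.8
eef_pos: [0.3108, 0.4302, 0.2309]
eef_rot: [3.138, 0.0, -3.128]
force: [0.7, 0.5, -0.1]
opening: 0.0122
```

Call:
servo_tool(motion=[0.025, -0.043, 0, 0, 0.025, -0.043, 0, 0, 0.025, -0.043, 0, 0, 0.025, -0.043, 0, 0, 0.025, -0.043, 0, 0])

```text
time: 2.3
eef_pos: [0.4361, 0.2136, 0.2321]
eef_rot: [3.137, 0.003, -3.125]
force: [1.3, 0.4, -0.3]
opening: -0.0001
```

Call:
servo_tool(motion=[0.005, -0.045, 0, 0, 0.005, -0.045, 0, 0, 0.005, -0.045, 0, 0, 0.005, -0.045, 0, 0, 0.005, -0.04, 0, 0])

```text
time: 2.8
eef_pos: [0.4641, -0.0159, 0.2333]
eef_rot: [3.136, 0.008, -3.125]
force: [1.7, 0.8, 0.3]
opening: -0.0
```

```bash
python3 - <<'E'
from h import *
p=imaging.read_camera("wrist");save(p,"w1.png")
print(-np.array(p["R"]).T@p["t"]); print(p["R"],p["fx"])
look(p,["tube_left_end","tube_right_end","tube","line_mid","stop_face","jaw_face"])
print(manip.read_state()["force"])
E
```

```text
[ 0.3885181  -0.01735406  0.37587452]
[[-0.01619958  0.99984755  0.00651569]
 [ 0.95302011  0.01346888  0.30260744]
 [ 0.30247354  0.0111117  -0.95309301]] 344.5730925199013
tube_left_end [432.1 174.5] 0.77 [0.4709 0.1046]
tube_right_end [256.7 167.6] 0.93 [ 0.4662 -0.077 ]
tube [345.2 169.2] 0.86 [0.4666 0.0141]
line_mid [315.2 196.3] 0.87 [ 0.5003 -0.0164]
stop_face [451.9 199.7] 0.59 [0.498  0.1289]
jaw_face [213.6 203.3] 0.85 [ 0.5056 -0.1242]
[0.1168926  0.17209836 0.51498164]
```

View pics/w1.png

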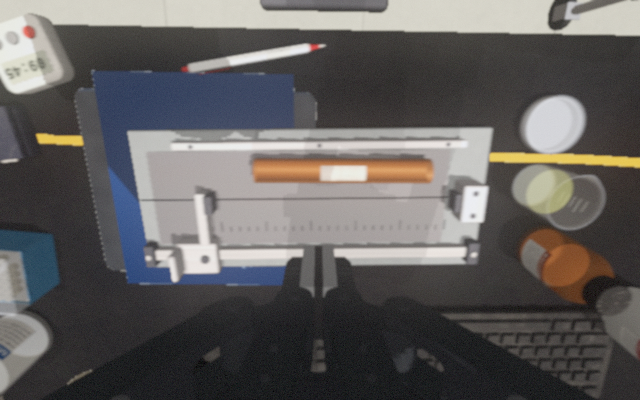

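```bash
cat >> h.py <<'E'
def fit(p,guess=None):
    "line (bed z) and tube centreline (z .028) as x=a+b*y from wrist picture"
    im=p["color"].astype(int); g=im.sum(2)
    t=((im[:,:,0]-im[:,:,2])>70)&(im[:,:,0]>im[:,:,1]+25)
    n,l,st,_=cv2.connectedComponentsWithStats(t.astype(np.uint8))
    out={}
    # tube: pixels whose bed-plane position lies on board
    ys=np.linspace(-.10,.11,100)
    L=[]
    for y in ys:
        best=[]
        for x in np.arange(.485,.515,.0005):
            u,v=proj(p,[x,y,.015]); best.append((cv2.getRectSubPix(np.float32(g),(1,1),(u,v))[0,0],x))
        v=np.array(best); 
        m=np.median(v[:,0])-v[:,0]; w=np.clip(m-30,0,None)
        if w.sum()>20: L.append((y,(w*v[:,1]).sum()/w.sum()))
    T=[];tf=np.float32(t)
    for y in np.linspace(-.12,.14,131):
        xs=np.arange(.43,.55,.0005)
        on=[cv2.getRectSubPix(tf,(1,1),tuple(proj(p,[x,y,.028])))[0,0]>.5 for x in xs]
        q=xs[on]
        if len(q)>20: T.append((y,(q.min()+q.max())/2,q.max()-q.min()))
    L=np.array(L);T=np.array(T)
    for nme,A in (("line",L),("tube",T)):
        if len(A)<5: print(nme,"few",len(A));continue
        b,a=np.polyfit(A[:,0],A[:,1],1)
        for _ in range(3):
            r=A[:,1]-a-b*A[:,0]; k=abs(r)<max(.0008,1.5*r.std()); b,a=np.polyfit(A[k,0],A[k,1],1)
        out[nme]=(a,b); print(nme,"a %.4f b %.4f n %d sd %.4f"%(a,b,k.sum(),r[k].std()))
    if len(T): print("tube y",T[0,0],T[-1,0],"mid",(T[0,0]+T[-1,0])/2,"w",np.median(T[:,2]))
    return out
E
python3 - <<'E'
from h import *
p=imaging.read_camera("wrist");fit(p)
E
```

```text
line a 0.5008 b -0.0092 n 82 sd 0.0006
tube a 0.4686 b -0.0092 n 67 sd 0.0003
tube y -0.07799999999999999 0.10400000000000001 mid 0.013000000000000012 w 0.02200000000000002
```

Call:
servo_tool(motion=[-0.005, 0.027, -0.03, -0.017, 0, 0, -0.045, 0, 0, 0, -0.045, 0, 0, 0, -0.04, 0, 0, 0, -0.01, 0])

```text
time: 3.7
eef_pos: [0.4614, 0.0212, 0.0611]
eef_rot: [3.136, 0.018, -3.131]
force: [0.5, -0.1, 0.1]
opening: 0.0
```

Call:
servo_tool(motion=[0, 0, 0, 0, 0, 0, 0, 0])

```text
time: 3.9
eef_pos: [0.4599, 0.0232, 0.0595]
eef_rot: [3.136, 0.014, -3.128]
force: [0.1, 0.2, 1.0]
opening: 0.0
```

Call:
servo_tool(motion=[-0.001, -0.012, -0.008, 0, 0, 0, -0.004, 0, 0, 0, 0, 0, 0, 0, 0, 0])

```text
time: 4.3
eef_pos: [0.4611, 0.0107, 0.0495]
eef_rot: [3.136, 0.019, -3.126]
force: [0.4, 0.4, 0.1]
opening: 0.0001
```

Call:
servo_tool(motion=[-0.002, 0, -0.003, 0, 0, 0, -0.002, 0, 0, 0, -0.0005, 0])

```text
time: 4.6
eef_pos: [0.4595, 0.0105, 0.0444]
eef_rot: [3.136, 0.021, -3.127]
force: [0.3, -0.0, 0.6]
opening: 0.0004
```

Call:
servo_tool(motion=[0, 0, -0.001, 0, 0, 0, 0, 0])

```text
time: 4.8
eef_pos: [0.4595, 0.0106, 0.0433]
eef_rot: [3.136, 0.021, -3.127]
force: [-0.5, 1.0, -0.9]
opening: -0.0001
```

Call:
servo_tool(motion=[0, 0, -0.001, 0, 0, 0, 0, 0])

```text
time: 5.0
eef_pos: [0.4595, 0.0107, 0.0421]
eef_rot: [3.136, 0.021, -3.126]
force: [0.3, 0.7, -0.4]
opening: 0.0002
```

Call:
servo_tool(motion=[0, 0, -0.0007, 0, 0, 0, 0, 0])

```text
time: 5.2
eef_pos: [0.4595, 0.0107, 0.0414]
eef_rot: [3.136, 0.021, -3.126]
force: [-0.0, 0.7, -0.4]
opening: -0.0003
```

Call:
servo_tool(motion=[0, 0, -0.0005, 0, 0, 0, 0, 0])

```text
time: 5.4
eef_pos: [0.4596, 0.0107, 0.0409]
eef_rot: [3.136, 0.021, -3.126]
force: [0.1, 0.4, 0.1]
opening: -0.0001
```

Call:
servo_tool(motion=[0, 0, -0.0004, 0, 0, 0, 0, 0])

```text
time: 5.6
eef_pos: [0.4601, 0.0107, 0.0408]
eef_rot: [3.136, 0.022, -3.126]
force: [-0.4, -0.3, 2.9]
opening: 0.0
```

Call:
servo_tool(motion=[0, 0, -0.0003, 0, 0, 0, 0, 0])

```text
time: 5.8
eef_pos: [0.4605, 0.0107, 0.0408]
eef_rot: [3.136, 0.023, -3.126]
force: [-0.9, 1.1, 1.4]
opening: 0.0001
```

Call:
servo_tool(motion=[0.002, 0, -0.0005, 0, 0.003, 0, -0.0005, 0, 0.003, 0, -0.0005, 0])

```text
time: 6.1
eef_pos: [0.4702, 0.0108, 0.0407]
eef_rot: [3.136, 0.026, -3.127]
force: [-0.5, 2.3, 17.0]
opening: -0.0004
```

Call:
servo_tool(motion=[0.003, 0, 0.0003, 0])

```text
time: 6.2
eef_pos: [0.4737, 0.0108, 0.0412]
eef_rot: [3.136, 0.027, -3.127]
force: [0.1, -0.2, -0.2]
opening: 0.0
```

Call:
servo_tool(motion=[0.003, 0, 0.0001, 0])

```text
time: 6.3
eef_pos: [0.4769, 0.0108, 0.0413]
eef_rot: [3.136, 0.027, -3.127]
force: [1.0, -0.7, 0.0]
opening: 0.0004
```

Call:
servo_tool(motion=[0, 0, -0.0004, 0])

```text
time: 6.4
eef_pos: [0.4774, 0.0108, 0.0409]
eef_rot: [3.137, 0.028, -3.127]
force: [0.3, -0.7, 8.3]
opening: 0.0004
```

Call:
servo_tool(motion=[0.001, 0, -0.0002, 0])

```text
time: 6.5
eef_pos: [0.4785, 0.0108, 0.0409]
eef_rot: [3.137, 0.028, -3.126]
force: [-0.3, 0.5, 13.8]
opening: 0.0003
```

Call:
servo_tool(motion=[0.003, 0, 0, 0])

```text
time: 6.6
eef_pos: [0.4815, 0.0108, 0.041]
eef_rot: [3.137, 0.028, -3.126]
force: [-0.3, 0.9, 7.7]
opening: -0.0002
```

Call:
servo_tool(motion=[0.003, 0, -5e-05, 0])

```text
time: 6.7
eef_pos: [0.4845, 0.0108, 0.0411]
eef_rot: [3.137, 0.028, -3.127]
force: [-0.8, 1.8, 5.4]
opening: -0.0002
```

Call:
servo_tool(motion=[0.003, 0, -5e-05, 0])

```text
time: 6.8
eef_pos: [0.4876, 0.0109, 0.0411]
eef_rot: [3.136, 0.028, -3.127]
force: [0.4, 1.2, 3.3]
opening: 0.0005
```

Call:
servo_tool(motion=[0, 0, 0.003, 0, 0, 0, 0.01, 0, -0.005, 0, 0.02, 0, -0.007, 0, 0.02, 0, 0, 0, 0, 0])

```text
time: 7.3
eef_pos: [0.4733, 0.0109, 0.0964]
eef_rot: [3.136, 0.025, -3.127]
force: [0.1, 0.2, 0.1]
opening: 0.0
```

```bash
python3 - <<'E'
from h import *
p=imaging.read_camera("wrist");save(p,"w2.png");fit(p)
print(manip.read_state()["eef_pos"])
E
```

```text
line a 0.4974 b -0.0252 n 90 sd 0.0021
tube a 0.4818 b -0.0086 n 69 sd 0.0003
tube y -0.08199999999999999 0.10600000000000001 mid 0.01200000000000001 w 0.025000000000000022
[0.47353812 0.01082013 0.09558517]
```

View pics/w2.png

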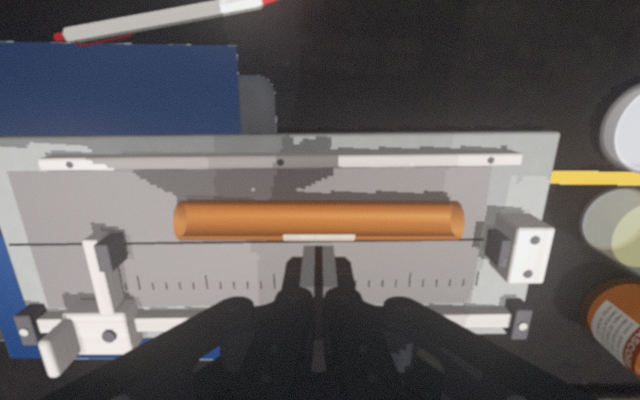

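Call:
servo_tool(motion=[0, 0, -0.03, 0, 0, 0, -0.018, 0, 0, 0, -0.002, 0, 0, 0, 0, 0])

```text
time: 7.75
eef_pos: [0.4741, 0.0107, 0.0446]
eef_rot: [3.137, 0.026, -3.127]
force: [0.7, 0.1, -0.1]
opening: -0.0001
```

Call:
servo_tool(motion=[-0.001, 0, -0.002, 0, 0, 0, -0.0007, 0, 0, 0, 0, 0])

```text
time: 8.05
eef_pos: [0.4736, 0.0107, 0.0429]
eef_rot: [3.137, 0.027, -3.127]
force: [-0.2, 0.4, -0.2]
opening: 0.0003
```

Call:
servo_tool(motion=[0, 0, -0.0004, 0])

```text
time: 8.15
eef_pos: [0.4739, 0.0107, 0.0429]
eef_rot: [3.137, 0.028, -3.127]
force: [0.7, 0.3, -0.2]
opening: -0.0
```

Call:
servo_tool(motion=[0, 0, -0.0003, 0])

```text
time: 8.25
eef_pos: [0.4741, 0.0107, 0.0428]
eef_rot: [3.137, 0.029, -3.127]
force: [0.0, -0.3, 0.2]
opening: -0.0001
```

Call:
servo_tool(motion=[-0.0005, 0, -0.001, 0])

```text
time: 8.35
eef_pos: [0.4739, 0.0107, 0.0421]
eef_rot: [3.137, 0.029, -3.127]
force: [-0.3, -0.3, -0.6]
opening: -0.0001
```

Call:
servo_tool(motion=[-0.0005, 0, -0.0006, 0])

```text
time: 8.45
eef_pos: [0.4734, 0.0107, 0.0415]
eef_rot: [3.137, 0.029, -3.127]
force: [-0.6, -0.1, 0.0]
opening: -0.0
```

Call:
servo_tool(motion=[0, 0, -0.0004, 0])

```text
time: 8.55
eef_pos: [0.4733, 0.0107, 0.041]
eef_rot: [3.137, 0.029, -3.127]
force: [-0.1, -0.1, 0.3]
opening: -0.0001
```

Call:
servo_tool(motion=[0, 0, -0.0003, 0])

```text
time: 8.65
eef_pos: [0.4733, 0.0107, 0.0407]
eef_rot: [3.137, 0.029, -3.127]
force: [-0.1, -0.6, 4.8]
opening: 0.0004
```

Call:
servo_tool(motion=[0, 0, -0.0002, 0])

```text
time: 8.75
eef_pos: [0.4735, 0.0107, 0.0407]
eef_rot: [3.137, 0.03, -3.127]
force: [-1.0, -0.0, 7.4]
opening: 0.0001
```

Call:
servo_tool(motion=[0.003, 0, -3e-05, 0])

```text
time: 8.85
eef_pos: [0.4765, 0.0107, 0.0408]
eef_rot: [3.137, 0.03, -3.127]
force: [0.2, 1.1, 3.9]
opening: -0.0002
```

Call:
servo_tool(motion=[0.003, 0, -2e-05, 0])

```text
time: 8.95
eef_pos: [0.4798, 0.0107, 0.0409]
eef_rot: [3.137, 0.03, -3.127]
force: [0.1, 1.2, 2.9]
opening: 0.0001
```

Call:
servo_tool(motion=[0.003, 0, -2e-05, 0])

```text
time: 9.05
eef_pos: [0.4829, 0.0108, 0.0409]
eef_rot: [3.137, 0.03, -3.127]
force: [0.2, 0.9, 2.4]
opening: 0.0
```

Call:
servo_tool(motion=[0.003, 0, -3e-05, 0])

```text
time: 9.15
eef_pos: [0.4862, 0.0108, 0.0409]
eef_rot: [3.137, 0.031, -3.127]
force: [-0.7, 1.2, 5.3]
opening: 0.0001
```

Call:
servo_tool(motion=[0.003, 0, -1e-05, 0])

```text
time: 9.25
eef_pos: [0.4896, 0.0108, 0.041]
eef_rot: [3.137, 0.031, -3.127]
force: [-0.5, 1.5, 6.0]
opening: 0.0003
```

Call:
servo_tool(motion=[0.003, 0, -3e-05, 0])

```text
time: 9.35
eef_pos: [0.4929, 0.0109, 0.041]
eef_rot: [3.137, 0.031, -3.127]
force: [-0.0, 2.0, 6.1]
opening: -0.0003
```

Call:
servo_tool(motion=[0.003, 0, -3e-05, 0])

```text
time: 9.45
eef_pos: [0.4964, 0.0109, 0.0411]
eef_rot: [3.137, 0.031, -3.127]
force: [-0.3, 2.1, 6.5]
opening: -0.0002
```

Call:
servo_tool(motion=[0.003, 0, -4e-05, 0])

```text
time: 9.55
eef_pos: [0.4997, 0.011, 0.0411]
eef_rot: [3.137, 0.031, -3.127]
force: [0.1, 2.0, 4.3]
opening: 0.0003
```

Call:
servo_tool(motion=[0, 0, 0.003, 0, 0, 0, 0.01, 0, 0.02, 0, 0.03, 0, 0.03, -0.01, 0.04, 0, 0.015, -0.01, 0.03, 0])

```text
time: 10.05
eef_pos: [0.56, -0.0086, 0.1557]
eef_rot: [3.136, 0.019, -3.125]
force: [0.1, -0.7, -1.3]
opening: -0.0
```

Call:
servo_tool(motion=[0, 0, 0, 0, 0, 0, 0, 0])

```text
time: 10.25
eef_pos: [0.5637, -0.0098, 0.1611]
eef_rot: [3.137, 0.027, -3.126]
force: [-0.5, 0.3, -1.2]
opening: -0.0004
```

```bash
python3 - <<'E'
from h import *
p=imaging.read_camera("wrist");save(p,"w3.png");fit(p);print(-np.array(p["R"]).T@p["t"])
print([np.round(proj(p,[.5008-.0092*y,y,.015]),1) for y in (-.1,.11)])
look(p,["line_mid","stop_face","tube_left_end","tube_right_end","jaw_face","thumb_plate"])
c=p["color"][:,:,::-1]; cv2.imwrite("pics/w3c.png",cv2.resize(c[20:220,120:520],None,fx=2,fy=2,interpolation=2))
E
```

```text
line a 0.5015 b -0.0416 n 90 sd 0.0013
tube a 0.4941 b -0.0114 n 94 sd 0.0002
tube y -0.07999999999999999 0.10600000000000001 mid 0.013000000000000012 w 0.02350000000000002
[ 0.48544032 -0.01118555  0.30215569]
[array([205. , 101.7]), array([466.1, 103.2])]
line_mid [304.9 102.4] 0.55 [ 0.5011 -0.0199]
stop_face [496.4 102.6] 0.82 [0.4983 0.1278]
tube_left_end None
tube_right_end [228.4  94.3] 0.98 [ 0.4953 -0.0777]
jaw_face [170.2 102.5] 0.65 [ 0.502  -0.1227]
thumb_plate [115.2 188.2] 0.56 [ 0.5663 -0.1668]
```

View pics/w3c.png

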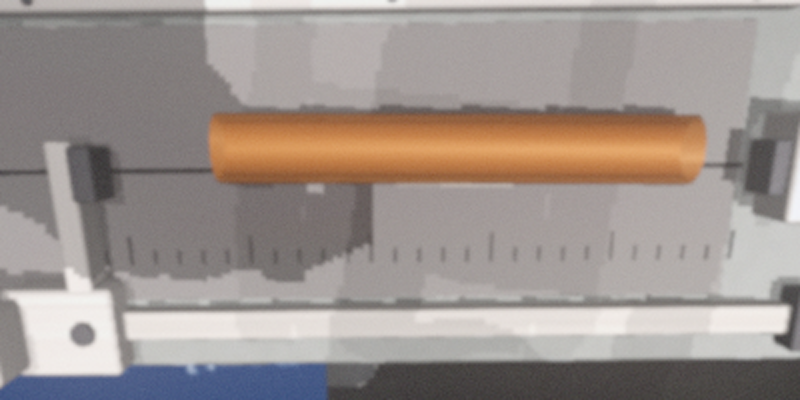

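```bash
python3 - <<'E'
from h import *
for f in ("w1","w3"):
    im=cv2.imread(f"pics/{f}.png").astype(int); g=im.sum(2)
    cols=list(range(185,222))+list(range(475,487)) if f=="w3" else range(230,430,6)
    lo,hi=(95,113) if f=="w3" else (190,207)
    pts=[]
    for c in cols:
        col=g[lo:hi,c].astype(float); w=np.clip(np.median(col)-col-25,0,None)
        if w.sum()>0: pts.append((c,lo+(w*np.arange(hi-lo)).sum()/w.sum(),w.max()))
    pts=np.array(pts); print(f,np.round(pts[::4],1).tolist())
    t=((im[:,:,2]-im[:,:,0])>60)
    e=[]
    for c in (range(240,455,15) if f=="w3" else range(262,430,12)):
        r=np.where(t[60:240,c])[0]+60
        if f=="w3": r=r[(r>70)&(r<120)]
        else: r=r[(r>150)&(r<190)]
        if len(r): e.append((c,r.min(),r.max()))
    print(e)
E
```

```text
w1 [[230.0, 198.9, 100.0], [254.0, 198.7, 98.0], [278.0, 198.5, 94.0], [302.0, 198.3, 84.0], [326.0, 198.0, 89.0], [350.0, 197.8, 88.0], [374.0, 197.7, 77.0], [398.0, 197.5, 51.0], [422.0, 197.0, 98.0]]
[(262, np.int64(160), np.int64(181)), (274, np.int64(160), np.int64(181)), (286, np.int64(160), np.int64(181)), (298, np.int64(160), np.int64(181)), (310, np.int64(160), np.int64(181)), (322, np.int64(160), np.int64(165)), (334, np.int64(160), np.int64(164)), (346, np.int64(160), np.int64(164)), (358, np.int64(160), np.int64(164)), (370, np.int64(160), np.int64(182)), (382, np.int64(160), np.int64(182)), (394, np.int64(161), np.int64(182)), (406, np.int64(161), np.int64(182)), (418, np.int64(161), np.int64(182))]
w3 [[185.0, 105.2, 103.5], [189.0, 105.1, 114.0], [193.0, 105.2, 107.0], [197.0, 105.0, 94.5], [201.0, 105.1, 109.0], [205.0, 105.0, 103.5], [209.0, 104.9, 97.5], [213.0, 105.0, 108.5], [217.0, 105.0, 99.0], [221.0, 104.9, 102.5], [478.0, 102.2, 129.0], [482.0, 103.4, 97.5], [486.0, 102.1, 75.0]]
[(240, np.int64(77), np.int64(110)), (255, np.int64(77), np.int64(110)), (270, np.int64(77), np.int64(110)), (285, np.int64(77), np.int64(110)), (300, np.int64(78), np.int64(110)), (315, np.int64(77), np.int64(110)), (330, np.int64(78), np.int64(110)), (345, np.int64(78), np.int64(110)), (360, np.int64(78), np.int64(110)), (375, np.int64(78), np.int64(110)), (390, np.int64(78), np.int64(110)), (405, np.int64(78), np.int64(110)), (420, np.int64(78), np.int64(110)), (435, np.int64(78), np.int64(110)), (450, np.int64(78), np.int64(110))]
```

Call:
servo_tool(motion=[-0.035, 0.005, 0, 0, -0.033, 0.003, -0.02, 0, 0, 0, -0.045, 0, 0, 0, -0.04, 0, 0, 0, 0, 0])

```text
time: 11.1
eef_pos: [0.4917, -0.0007, 0.0517]
eef_rot: [3.137, 0.025, -3.125]
force: [-0.6, -0.5, 0.9]
opening: -0.0
```

Call:
servo_tool(motion=[0, 0, 0, 0])

```text
time: 11.2
eef_pos: [0.4913, -0.0006, 0.0517]
eef_rot: [3.137, 0.024, -3.125]
force: [0.3, 0.5, 0.7]
opening: 0.0001
```

Call:
servo_tool(motion=[0, 0, -0.006, 0, 0, 0, -0.002, 0, 0, 0, 0, 0])

```text
time: 11.5
eef_pos: [0.4938, -0.0007, 0.0466]
eef_rot: [3.137, 0.028, -3.125]
force: [0.5, -0.4, -0.5]
opening: 0.0001
```

Call:
servo_tool(motion=[0, 0, -0.001, 0])

```text
time: 11.6
eef_pos: [0.4946, -0.0007, 0.0464]
eef_rot: [3.137, 0.03, -3.125]
force: [-0.0, -0.5, 0.1]
opening: 0.0001
```

Call:
servo_tool(motion=[-0.004, 0, -0.003, 0, 0, 0, -0.0015, 0])

```text
time: 11.8
eef_pos: [0.491, -0.0008, 0.0426]
eef_rot: [3.137, 0.032, -3.125]
force: [-0.0, -0.4, -0.4]
opening: 0.0
```

Call:
servo_tool(motion=[-0.001, 0, -0.0005, 0])

```text
time: 11.9
eef_pos: [0.49, -0.0008, 0.0421]
eef_rot: [3.137, 0.032, -3.125]
force: [-0.1, 0.7, 0.8]
opening: -0.0003
```

Call:
servo_tool(motion=[-0.0005, 0, -0.0007, 0])

```text
time: 12.0
eef_pos: [0.4893, -0.0008, 0.0413]
eef_rot: [3.137, 0.032, -3.125]
force: [-0.1, 0.5, -0.4]
opening: -0.0001
```

Call:
servo_tool(motion=[0, 0, -0.0004, 0])

```text
time: 12.1
eef_pos: [0.4892, -0.0008, 0.0408]
eef_rot: [3.137, 0.032, -3.125]
force: [0.1, -0.4, 2.2]
opening: -0.0002
```

Call:
servo_tool(motion=[0, 0, -0.0002, 0])

```text
time: 12.2
eef_pos: [0.4894, -0.0008, 0.0407]
eef_rot: [3.137, 0.032, -3.125]
force: [0.2, 0.4, 7.8]
opening: 0.0002
```

Contact at x=0.4893; roll the finger about 16 mm to 0.505.

Call:
servo_tool(motion=[0.003, 0, -1e-05, 0])

```text
time: 12.3
eef_pos: [0.4923, -0.0008, 0.0409]
eef_rot: [3.137, 0.032, -3.125]
force: [-0.3, 1.5, 3.6]
opening: 0.0002
```

Call:
servo_tool(motion=[0.003, 0, -2e-05, 0])

```text
time: 12.4
eef_pos: [0.4955, -0.0008, 0.041]
eef_rot: [3.137, 0.032, -3.125]
force: [0.0, 0.6, 2.0]
opening: 0.0
```

Call:
servo_tool(motion=[0.003, 0, -2e-05, 0])

```text
time: 12.5
eef_pos: [0.4988, -0.0007, 0.041]
eef_rot: [3.137, 0.032, -3.125]
force: [-0.0, 1.9, 3.1]
opening: 0.0
```

Call:
servo_tool(motion=[0.003, 0, -2e-05, 0])

```text
time: 12.6
eef_pos: [0.5021, -0.0007, 0.041]
eef_rot: [3.137, 0.032, -3.125]
force: [1.1, 0.0, 3.3]
opening: -0.0001
```

Now a last 3 mm, then lift and look from above.

Call:
servo_tool(motion=[0.0025, 0, -2e-05, 0])

```text
time: 12.7
eef_pos: [0.505, -0.0006, 0.0411]
eef_rot: [3.137, 0.033, -3.125]
force: [-0.5, 1.3, 4.1]
opening: -0.0001
```

Call:
servo_tool(motion=[0, 0, 0.003, 0, 0, 0, 0.015, 0, 0.02, 0, 0.03, 0, 0.025, -0.005, 0.04, 0, 0.015, -0.005, 0.025, 0])

```text
time: 13.2
eef_pos: [0.5606, -0.0104, 0.1544]
eef_rot: [3.137, 0.021, -3.124]
force: [0.4, -0.1, -0.2]
opening: 0.0003
```

Call:
servo_tool(motion=[0, 0, 0, 0, 0, 0, 0, 0])

```text
time: 13.4
eef_pos: [0.5639, -0.0111, 0.158]
eef_rot: [3.137, 0.027, -3.125]
force: [-0.2, -0.1, -0.5]
opening: 0.0001
```

```bash
cat > m.py <<'E'
from h import *
import sys
p=imaging.read_camera("wrist");save(p,sys.argv[1]+".png")
print(manip.read_state()["eef_pos"],-np.array(p["R"]).T@p["t"])
fit(p)
g=p["color"].astype(float).sum(2)
P=[]
# exposed line: ray-sampled x profile at z=.015 beyond the ends
for y in list(np.arange(-.105,-.088,.001))+list(np.arange(.112,.122,.001)):
    xs=np.arange(.488,.516,.0005)
    v=np.array([cv2.getRectSubPix(np.float32(g),(1,1),tuple(proj(p,[x,y,.015])))[0,0] for x in xs])
    w=np.clip(np.median(v)-v-40,0,None)
    if w.max()>30: P.append((y,(w*xs).sum()/w.sum()))
P=np.array(P); print(np.round(P[::3],4).tolist())
c=p["color"][:,:,::-1]; cv2.imwrite("pics/%sc.png"%sys.argv[1],cv2.resize(c[20:220,120:520],None,fx=2,fy=2,interpolation=2))
E
python3 m.py w4
```

```text
[ 0.56393216 -0.01108324  0.15784524] [ 0.48559849 -0.01250778  0.29905776]
line a 0.4977 b -0.0700 n 87 sd 0.0011
tube a 0.5022 b -0.0113 n 93 sd 0.0002
tube y -0.07999999999999999 0.10600000000000001 mid 0.013000000000000012 w 0.023499999999999965
[[-0.105, 0.5045], [-0.102, 0.5044], [-0.099, 0.5043], [-0.096, 0.5041], [-0.093, 0.5042], [-0.09, 0.5041], [0.115, 0.4988], [0.118, 0.4987], [0.121, 0.4987]]
```

View pics/w4c.png

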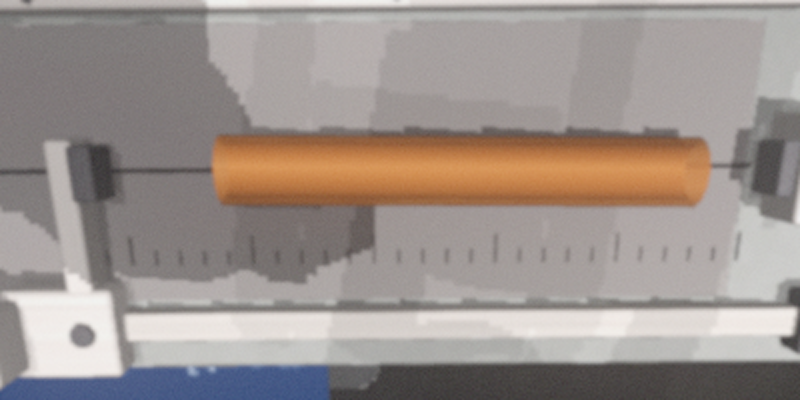

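Call:
servo_tool(motion=[0, -0.04, 0, 0, 0, -0.045, 0, 0, 0, -0.045, -0.01, 0, 0, -0.045, -0.02, 0, 0, -0.015, -0.02, 0])

```text
time: 13.95
eef_pos: [0.5594, -0.2031, 0.1034]
eef_rot: [3.136, 0.023, -3.118]
force: [1.1, 1.1, 0.3]
opening: -0.0004
```

Call:
servo_tool(motion=[0, 0, 0, 0, 0, 0, 0, 0])

```text
time: 14.15
eef_pos: [0.5555, -0.2038, 0.099]
eef_rot: [3.133, 0.016, -3.122]
force: [0.9, 0.8, 0.3]
opening: 0.0001
```

Call:
servo_tool(motion=[0.009, -0.003, -0.025, 0, 0.002, 0, -0.02, 0, 0, 0, -0.005, 0, 0, 0, 0, 0])

```text
time: 14.55
eef_pos: [0.5663, -0.2022, 0.0494]
eef_rot: [3.132, 0.015, -3.118]
force: [-0.2, -0.4, 0.7]
opening: 0.0
```

```bash
python3 - <<'E'
from h import *
p=imaging.read_camera("wrist");save(p,"w5.png")
look(p,["thumb_plate","jaw_face"]);print(manip.read_state()["eef_pos"])
E
```

```text
thumb_plate [394.6 259.1] 0.87 [ 0.5673 -0.1648]
jaw_face [492.3 125.8] 0.89 [ 0.5053 -0.121 ]
[ 0.56701571 -0.20298115  0.05040769]
```

View pics/w5.png

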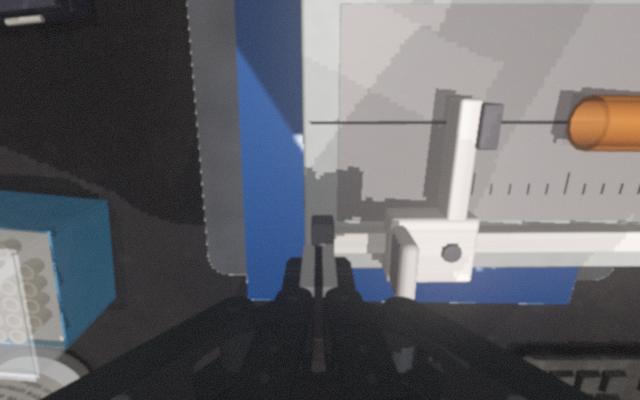

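Call:
servo_tool(motion=[0, 0.01, -0.005, 0, 0, 0.006, 0, 0, 0, 0.004, 0, 0])

```text
time: 15.0
eef_pos: [0.5679, -0.1819, 0.0471]
eef_rot: [3.134, 0.02, -3.119]
force: [-1.0, 0.7, -0.7]
opening: -0.0004
```

Call:
servo_tool(motion=[0, 0.004, 0, 0, 0, 0.004, 0, 0])

```text
time: 15.2
eef_pos: [0.5678, -0.1729, 0.0475]
eef_rot: [3.134, 0.02, -3.119]
force: [-0.6, -1.5, -1.0]
opening: 0.0
```

Call:
servo_tool(motion=[0, 0.004, 0, 0, 0, 0.004, 0, 0])

```text
time: 15.4
eef_pos: [0.5678, -0.1643, 0.0475]
eef_rot: [3.134, 0.02, -3.118]
force: [-0.7, -1.1, -0.6]
opening: 0.0001
```

Call:
servo_tool(motion=[-0.0003, 0.006, 0, 0, -0.0003, 0.006, 0, 0, -0.0003, 0.006, 0, 0, -0.0003, 0.005, 0, 0])

```text
time: 15.8
eef_pos: [0.5669, -0.1396, 0.0476]
eef_rot: [3.135, 0.021, -3.119]
force: [0.3, -0.4, -0.3]
opening: 0.0
```

Call:
servo_tool(motion=[0, 0.003, 0, 0, 0, 0.003, 0, 0, 0, 0.003, 0, 0, 0, 0.003, 0, 0])

```text
time: 16.2
eef_pos: [0.5667, -0.1262, 0.0476]
eef_rot: [3.135, 0.02, -3.118]
force: [-0.2, -2.3, -0.1]
opening: 0.0003
```

```bash
python3 - <<'E'
from h import *
p=imaging.read_camera("wrist");save(p,"w6.png")
look(p,["jaw_face","tube_right_end","tube_left_end","stop_face"]);print(manip.read_state()["eef_pos"])
E
```

```text
jaw_face [443.5 119.6] 0.85 [ 0.5033 -0.0692]
tube_right_end [444.3 116.8] 0.69 [ 0.502 -0.069]
tube_left_end None
stop_face None
[ 0.56681069 -0.12635837  0.04764014]
```

View pics/w6.png

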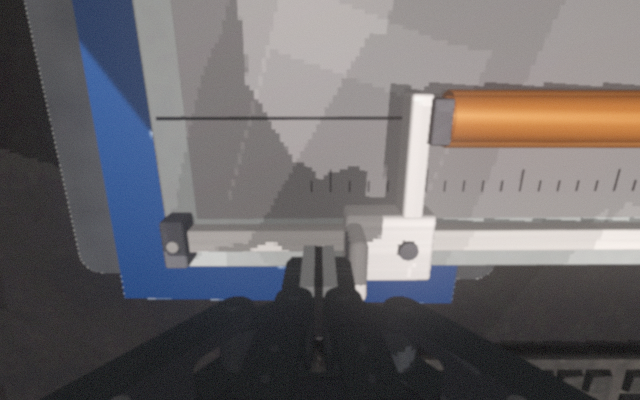

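Call:
servo_tool(motion=[0, 0.003, 0, 0, 0, 0.003, 0, 0, 0, 0.003, 0, 0])

```text
time: 16.75
eef_pos: [0.5667, -0.1175, 0.0476]
eef_rot: [3.135, 0.02, -3.119]
force: [-1.0, -1.8, -0.0]
opening: 0.0003
```

Call:
servo_tool(motion=[0, 0.0015, 0, 0, 0, 0.0015, 0, 0])

```text
time: 16.95
eef_pos: [0.5666, -0.114, 0.0476]
eef_rot: [3.135, 0.02, -3.119]
force: [0.3, -2.1, -0.1]
opening: 0.0001
```

Call:
servo_tool(motion=[0, 0.001, 0, 0, 0, 0.001, 0, 0])

```text
time: 17.15
eef_pos: [0.5666, -0.1117, 0.0476]
eef_rot: [3.135, 0.02, -3.119]
force: [-1.5, -0.8, -0.2]
opening: 0.0001
```

Call:
servo_tool(motion=[0, 0.001, 0, 0])

```text
time: 17.25
eef_pos: [0.5666, -0.1106, 0.0476]
eef_rot: [3.135, 0.02, -3.119]
force: [-0.7, -2.2, 0.3]
opening: -0.0
```

Call:
servo_tool(motion=[0, 0.001, 0, 0, 0, 0.001, 0, 0])

```text
time: 17.45
eef_pos: [0.5665, -0.1085, 0.0476]
eef_rot: [3.135, 0.02, -3.119]
force: [-0.7, -1.4, 1.0]
opening: -0.0002
```

Call:
servo_tool(motion=[0, 0.001, 0, 0, 0, 0.001, 0, 0])

```text
time: 17.65
eef_pos: [0.5666, -0.1071, 0.0476]
eef_rot: [3.136, 0.02, -3.118]
force: [-2.6, -15.6, 0.0]
opening: -0.0001
```

Call:
servo_tool(motion=[0, 0.001, 0, 0])

```text
time: 17.75
eef_pos: [0.5666, -0.1071, 0.0476]
eef_rot: [3.137, 0.02, -3.118]
force: [-4.6, -17.0, -0.6]
opening: -0.0001
```

Call:
servo_tool(motion=[0, 0.001, 0, 0])

```text
time: 17.85
eef_pos: [0.5666, -0.1071, 0.0476]
eef_rot: [3.138, 0.02, -3.117]
force: [-3.3, -16.4, -1.1]
opening: -0.0005
```

Call:
servo_tool(motion=[0, -0.001, 0, 0, 0, -0.005, 0, 0, 0, -0.015, 0, 0, 0, -0.015, 0.01, 0, 0, 0, 0.04, 0])

```text
time: 18.35
eef_pos: [0.5641, -0.1456, 0.0952]
eef_rot: [3.136, 0.014, -3.117]
force: [0.1, 0.8, -0.1]
opening: -0.0
```

Call:
servo_tool(motion=[0, 0.03, 0.045, 0, 0, 0.045, 0.01, 0, 0, 0.045, 0, 0, 0, 0.02, 0, 0, 0, 0, 0, 0])

```text
time: 18.85
eef_pos: [0.5687, -0.0103, 0.1607]
eef_rot: [3.137, 0.027, -3.125]
force: [0.2, -0.5, -0.9]
opening: 0.0002
```

```bash
python3 m.py w7; python3 - <<'E'
from h import *
p=imaging.read_camera("wrist"); look(p,["jaw_face","tube_right_end","tube_left_end","stop_face"])
E
```

```text
[ 0.56883911 -0.01126425  0.16062632] [ 0.49049481 -0.01165027  0.30179872]
line a 0.4978 b -0.0774 n 91 sd 0.0020
tube a 0.5010 b -0.0216 n 93 sd 0.0002
tube y -0.05199999999999999 0.134 mid 0.04100000000000001 w 0.02350000000000002
[[-0.105, 0.5044], [-0.102, 0.5042], [-0.099, 0.5042], [-0.096, 0.5041], [-0.093, 0.504], [-0.09, 0.504], [0.113, 0.4975], [0.116, 0.4973], [0.119, 0.4972]]
jaw_face [266.5 100.3] 0.61 [ 0.5044 -0.0505]
tube_right_end [265.7  96.9] 0.59 [ 0.5019 -0.051 ]
tube_left_end [502.6  96.8] 0.61 [0.4988 0.1299]
stop_face [503.1  94.4] 0.9 [0.4971 0.13  ]
```

View pics/w7c.png

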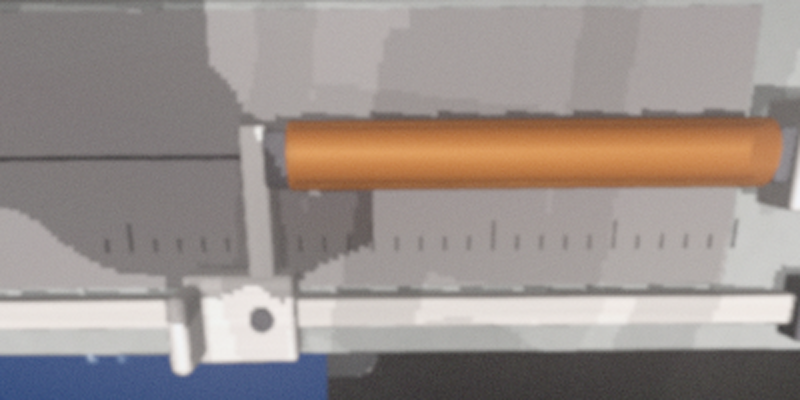

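```bash
python3 -c "
from h import *
print(ticket.finish_job())"
```

```text
the job is handed in; nothing more can be done
None
```

I rolled the tube onto the line with three light fingertip strokes, then pushed the cursor by its thumb plate until the tube was nipped between jaw and stop. I backed the arm off and handed the job in at about 19 s.

**Last checks, from the wrist camera after backing off:**
- **On the line:** the tube's axis is about 0.5 mm from the line. Its angle to the line went from about 0.014 rad before the nip to about 0.004 rad after.
- **Ends:** both ends showed no visible gap. The network put jaw and tube end within 0.5 mm of each other on the right, and stop and tube end within 0.1 mm on the left. The cursor came to a firm stop at about 17 N.
- **Surroundings:** I never went near the beaker, bottle or dish, and did not measure them again afterwards.

**What was less than perfect:**
- **Pressing force:** it was mostly 2 to 8 N during the strokes. It briefly read 17 N and then 14 N in the first stroke, before I had the feel of the servo's stiffness.
- **Lost contact:** the finger also seemed to leave the glass for a few millimetres in that stroke. The tube still moved about half as far as the finger overall, which fits rolling.
- **Line fit:** my automatic line fit was unreliable. The line figures above come from the parts of the line not covered by the tube.

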